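Load the routing jig and latch its gate

ROBOT

A 7-joint arm with a two-finger parallel gripper is mounted at the origin on the work surface. World frame = base frame: x ahead of the robot, y to its left, z up, the work surface at z = 0. Lengths are in m, angles in rad, forces in N, time in s.
With the tool pointing down it reaches from about 0.425 to 0.925 m from the base axis. Payload 6.8 kg.
Tool frame: the origin (TCP) lies midway between the tips of the shut fingers; the grasp point (between the pads) lies 19 mm behind it; z points along the fingers, y is the line along which they close (so a half turn about z gives the same grasp; the last joint's range is limited). The gripper opens to 85 mm and grips with 20 to 120 N. Pads are 22 mm wide; open, the fingers measure 114 mm over their backs; the gripper's body (76 mm by 85 mm) begins 54 mm behind the grasp point. The pads swing forward as they close: fully open they stand 13 mm farther back than shut.
Start: joints at [1.101, 0.477, 0.022, 1.555, -0.011, 1.109, -0.083], TCP at [0.239, -0.631, 0.231] pointing down, gripper open.
Joint ranges: [-2.96, 2.96], [-0.34, 2.1], [-1.41, 1.46], [0.24, 2.44], [-1.37, 4.51], [0.17, 1.92], [-2.96, 2.96]. Speed limits (rad/s): [2.39, 2.39, 3.14, 3.14, 3.14, 3.14, 3.14].

INTERFACE

Orientations are given as a rotation vector (axis times angle).
In Python, from bench import r gives the robot as it stands.
- The arm moves only by the tool servo_tool, never from a script. Its arguments are lists of equal length, an entry for each row: "turn": the turn, a rotation vector about the world's x, y, z in units of 5 degrees (1.0 is 5 degrees), a list of three; "slide": the shift along the world's x, y, z in units of 30 mm (1.0 is 30 mm), a list of three; "hand": the opening, from 0 (shut) to 1 (fully open). In form: {"turn": [[rx, ry, rz], ...], "slide": [[dx, dy, dz], ...], "hand": [hand, ...]}. A call has 1 to 8 rows; each row is the pose to reach, as a shift and turn from the pose commanded when the call began; what a row does not reach only later rows make up. A row lasts 1/8 s, in which the tool goes at most 62.5 mm and 10.7 degrees, less where a joint would pass 70% of its speed; a pose out of reach is approached as far as the arm can. A call with a gripper value outside its range is refused whole. The fingers move at their own pace and stop on an object; "squeeze" is the grip in N (left out, the last holds). Time passes only in rows, so rows that repeat a pose let the fingers close. It gives the time, the measured TCP pose, the force, the opening and the grip force at its end, in the units of the state.
- r.get_obs(): the state, without advancing time (a new reading comes with each control period).
- r.grab_frame(name): name is "scene" or "top" or "wrist"; returns (picture, depth): 480x640x3 uint8, red, green, blue; 480x640 float32, m along the optical axis (not along the pixel's ray), 0 where there is no reading.
- r.get_calibration(name): a dict with "fovy" (degrees; the focal length in pixels is half the picture's height over the tangent of half this angle, whatever the lens; pixels are square), "cx", "cy" (the principal point, pixels), "R" (3x3) and "t" (3): a world point X has camera coordinates R X + t. Camera axes: x right, y down, z forward; pixel columns grow to the right and rows downward; lengths in m; the calibration is good to about 2 mm. A picture is of the moment at which its call begins: read the wrist's pose just before it. get_calibration takes no time and is no camera call; for the wrist camera it gives the pose at the moment of the call.
- r.hand_in(): hands the job in; it is judged then, once.
The state is a dict: "clock": time; "joints": joint angles; "qvel": joint speeds; "tau": joint torques, N m; "tcp_pos": TCP position; "orientation": TCP orientation; "contact_force": force on the tool from outside, world axes, zero at the start; "moment": the same for the moment, N m; "grip_width": finger opening in m; "gripper_force": force on a finger pad.
Only numpy, scipy, OpenCV 4.12 (cv2) and the standard library are available. Lean on these libraries where they do the work, as an engineer would, in place of code of your own. Each camera call takes 0.05 s, during which the arm holds its last target. There are 200 camera calls.

TASK

Lower the drilled template by its wooden grip over the two locating pins of the routing jig until it lies flush on the bed, and let go; feel for the pins, because their bar may stand a few millimetres either way along its slot. Then push the jig's gate shut, firmly but without slamming or forcing it, until its sprung tongue rides over the strike and snaps in, and leave it latched with the template still flush. Do not drop the template, and leave the mallet, the glue jar and the offcut where they are.

Things in the scene. Friction and masses are not known exactly. Their poses are not given: they have to be found in the camera images.
- jig: Fixed routing jig. Origin: underside, below the slot's middle; x along the slot, y across it, away from the gate, z up. Plywood bed x -125 to 135, y -53 to 60, top at z 30 mm, on a 5 mm steel base plate that reaches out to y -90 under the gate. Gate along the -y side, hinged at the -x end. Two steel locating pins stand up from the slot.
- slot_mid (a point): Bed top (z 30), middle of the slot. Two pins, 8 mm thick, tops 17 mm above the bed (tapered to 5 mm), stand 110 mm apart on the slot's centre line (jig y 0). They are on one fixed bar whose middle stands anywhere from -6 to +6 mm from this point along the jig's x; its place is not reported and must be felt or seen. Axes as the jig.
- template: Loose plywood plate 150 x 90 x 15 mm (x, y, z), 0.2 to 0.4 kg; origin at the centre of its underside. Two through holes 10.5 mm wide at x -55 and +55, y 0. In its middle a wooden grip block 60 mm along x, 28 mm along y, z 15 to 57: grip it across the 28 mm from above. A half turn makes no difference. Flush on the bed, its origin is 30 mm above the bench.
- gate (a joint): Gate angle (rad): 0 shut on a hard stop, grows as it opens to the jig's -y; starts 0.6 to 0.95. Swings with light friction, no opening spring. The tongue meets the strike at about 0.11; the push near the free end then rises to about 7 to 14 N and falls off at the snap, at about 0.018, 3.5 mm (at the end) before the stop. Over 40 N is forcing it, over 2.5 rad/s slamming it.
- gate_hinge (a point): On the gate's upright hinge axis, 34 mm above the bench; in the jig's frame x -100, y -64. x runs along the gate to its free end, y out of its inner face (closing direction). Wooden rail 18 mm thick, centred on the axis, z 8 to 60, 195 mm long. A steel lip (x 30 to 160, z 48 to 53) juts 20 mm from the inner face, over the template's edge when shut, 3 mm above it.
- gate_end (a point): On the gate's bare outer face, which is pushed, at its free end: 195 mm from the hinge, 9 mm outside the middle plane, 34 mm above the bench. Axes as point gate_hinge.
- tongue (a joint): How far the sprung steel tongue at the gate's free end is pressed in (m): 0 fully out, about 0.005 to 0.006 while it rides over the strike, at most 0.011. 18 mm thick, 16 mm high, it sticks 9 mm out of the gate's end, sloped on the closing side, flat on the other. Spring: 3.5 N out, 5 N at 6 mm.
- strike (a point): Inner back edge of the fixed strike, 30 mm above the bench, where the tongue snaps in: a steel post 55 mm high, filling x 98 to 124, y -82.5 to -76.5 of the jig, beyond the gate's free end. Axes as the jig.
- mallet: Bystander: round wooden carving mallet, standing on its head, 80 mm wide, 200 mm high; origin at the centre of its underside.
- glue_jar: Bystander: jar 60 mm wide, 80 mm high; origin at the centre of its underside.
- offcut: Bystander: wood block 70 x 50 x 40 mm; origin at the centre of its underside.
Not all that is in view belongs to the job. What is shaped like the template but blue or pink is not meant.

How it is judged:
On the way, in this order (a step that is already met when the one before it is completed fails the run):
1. the template lies flush on the bed over the pins, released, the gate still open (z of template in the frame of jig between 0.027 and 0.032 m and horizontal distance between template and slot_mid below 0.009 m and angle between template's own z axis and vertical below 0.03 rad and contact force between the fingers and template below 0.1 N and value of joint gate above 0.12 rad), for 0.2 s.
2. the gate is shut and its tongue has snapped out behind the strike (value of joint gate below 0.03 rad and value of joint tongue below 0.003 m), for 0.2 s.
At the end, for the whole second after the job is handed in: The gate is latched (gate angle under 0.03 rad, tongue within 3 mm of fully out) and the template lies still and flush on the bed over the pins (origin 27 to 32 mm above the jig's underside, within 9 mm of the slot's middle, tilt under 0.03 rad) (all of step 2 and z of template in the frame of jig between 0.027 and 0.032 m and horizontal distance between template and slot_mid below 0.009 m and angle between template's own z axis and vertical below 0.03 rad and linear speed of template below 0.02 m/s); the robot touches nothing.
It fails at once if the gate is forced (more than 40 N from the robot) (contact force between any of the fingers, the arm and gate above 40 N).
It fails at once if the gate is slammed (faster than 2.5 rad/s) (velocity of joint gate below -2.5 rad/s).
It fails at once if the template is dropped (faster than 0.7 m/s while the fingers do not touch it) (linear speed of template above 0.7 m/s and contact force between the fingers and template below 0.1 N).
It fails at once if the mallet, jar or offcut is moved by more than 30 mm (distance of any of mallet, glue_jar, offcut from where it was at the start of the episode above 0.03 m).
It also fails if it takes over 67 s, if anything falls off the work surface, if the arm or the gripper's body presses on something with over 40 N, if the wrist force passes 120 N, or if a joint passes its speed limit or range.

## Working session

There is one attempt and no reset: what is moved stays moved. The work goes in short steps, Python scripts to look and compute and a tool call to move; the robot and the scene stay as the last step left them, time stands still between calls to the robot, and variables do not carry over. Pictures are saved under pics/ and viewed, at most 10 in all, crops included, and the job is handed in when it is done.

Besides the shell and the picture viewer there is one more tool, called after "Request:" as a command line: name --argument value ..., lists and objects as JSON in quotes. servo_tool: Moves the arm, as the interface text tells. Its arguments: {"type":"object","properties":{"turn":{"type":"array"},"slide":{"type":"array"},"hand":{"type":"array"},"squeeze":{"type":"number"}},"required":["turn","slide","hand"]}

```bash
mkdir -p pics; cat > h.py <<'E'
import numpy as np, cv2
from bench import r
def cam(n):
    c=r.get_calibration(n); im,d=r.grab_frame(n)
    return im,d,c
def save(n,f):
    im,d,c=cam(n); cv2.imwrite(f'pics/{f}.png',im[:,:,::-1]); np.savez(f'pics/{f}.npz',im=im,d=d,R=c['R'],t=c['t'],f=240/np.tan(np.radians(c['fovy'])/2),cx=c['cx'],cy=c['cy'])
def load(f): return np.load(f'pics/{f}.npz')
def world(z,u,v,depth=None,zw=None):
    R,t,f=z['R'],z['t'],float(z['f']); ray=np.array([(u-z['cx'])/f,(v-z['cy'])/f,1.])
    o=-R.T@t; w=R.T@ray
    if zw is not None: return o+w*(zw-o[2])/w[2]
    if depth is None: depth=np.median(z['d'][int(v)-1:int(v)+2,int(u)-1:int(u)+2])
    return o+w*depth
def proj(z,X):
    c=z['R']@np.array(X)+z['t']; return float(z['f'])*c[:2]/c[2]+[z['cx'],z['cy']]
E
python3 - <<'E'
from h import *
save('top','top0'); save('scene','scene0')
for n in('top','scene'): print({k:(np.round(v,3).tolist()) for k,v in r.get_calibration(n).items()})
print(r.get_obs())
E
```

```text
{'fovy': 57.592, 'cx': 318.54, 'cy': 247.859, 'R': [[-0.009, -1.0, 0.004], [-0.984, 0.008, -0.176], [0.176, -0.006, -0.984]], 't': [0.117, 0.516, 0.89]}
{'fovy': 44.655, 'cx': 326.264, 'cy': 229.997, 'R': [[0.595, 0.804, 0.009], [0.561, -0.407, -0.721], [-0.576, 0.434, -0.693]], 't': [-0.39, -0.186, 1.352]}
{'clock': 0.1, 'joints': array([ 1.10088052,  0.47770508,  0.0223288 ,  1.55636395, -0.01150029,
        1.1092809 , -0.08312128]), 'qvel': array([-0.0007599 , -0.00071461,  0.00065498, -0.00355203, -0.00041228,
       -0.00084412,  0.00027925]), 'tau': array([ 4.38985808e-03, -5.97764075e+01,  1.61382135e+00, -2.81956100e+01,
        1.28454011e-02,  5.03221090e-03, -2.40253189e-05]), 'tcp_pos': array([ 0.23874016, -0.63079823,  0.23042614]), 'orientation': array([-3.08876789e+00, -5.64976534e-01,  6.31339629e-04]), 'contact_force': array([-0.93552977, -0.01049492, -0.26350566]), 'moment': array([ 0.0152627 ,  0.00732027, -0.00130625]), 'gripper_force': 0.0, 'grip_width': 0.08512611121907629}
```

View pics/top0.png

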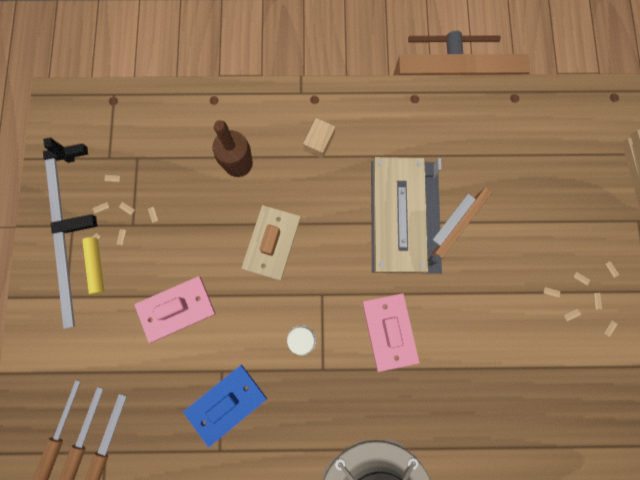

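View pics/scene0.png

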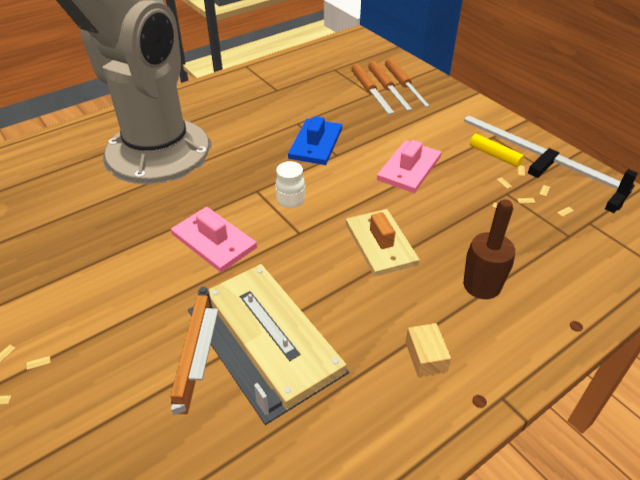

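The top view has four template-shaped things: plywood with a wooden grip at (271,242), pink at (175,309) and (391,332), and blue at (225,404). I choose the plywood one at (271,242). The jig is at (405,215), its gate open at (462,222) with the hinge at (435,260), and the strike at (438,165). Next I check both in one close crop.

```bash
python3 - <<'E'
from h import *
z=load('top0'); im=z['im'][:,:,::-1]
a=cv2.resize(im[195:290,230:312],None,fx=4.5,fy=4.5,interpolation=cv2.INTER_CUBIC)
b=cv2.resize(im[145:285,360:500],None,fx=3,fy=3,interpolation=cv2.INTER_CUBIC)
H=max(a.shape[0],b.shape[0]); o=np.zeros((H,a.shape[1]+b.shape[1],3),np.uint8)
o[:a.shape[0],:a.shape[1]]=a; o[:b.shape[0],a.shape[1]:]=b
cv2.imwrite('pics/crop0.png',o); print(a.shape,b.shape)
for n,u,v in [('grip',270,240),('bed',385,215),('slot',403,215),('gate rail',463,222),('mallet',232,145),('jar',301,340),('off',319,133)]: print(n,world(z,u,v).round(4))
E
```

```text
(428, 369, 3) (420, 420, 3)
grip [0.5326 0.2153 0.0578]
bed [ 0.5924 -0.0351  0.03  ]
slot [ 0.5922 -0.075   0.0295]
gate rail [ 0.568  -0.1961  0.0604]
mallet [0.7195 0.2886 0.1206]
jar [0.3252 0.1491 0.0813]
off [0.7817 0.1091 0.0404]
```

View pics/crop0.png

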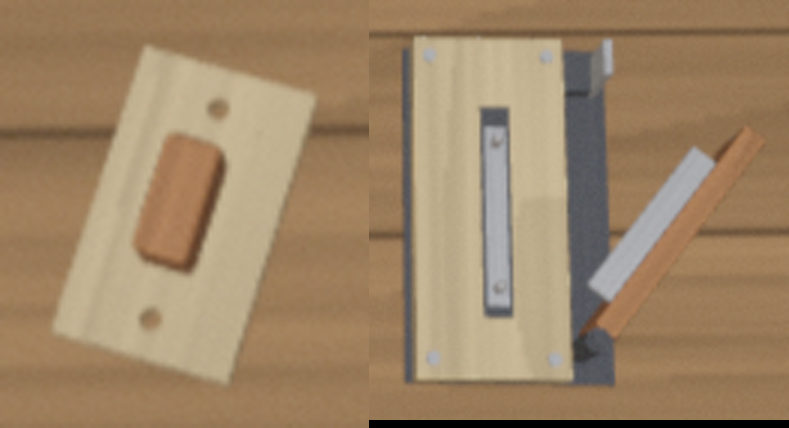

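The crop shows the plywood template with its brown grip, holes at crop (218,108) and (150,319), corners at (146,45), (317,94), (228,383) and (53,331). The jig's bed corners are at (413,37), (561,38), (573,380) and (416,381), with the pins near (496,141) and (499,287).

```bash
python3 - <<'E'
from h import *
z=load('top0')
A=lambda p:((p[0]+.5)/4.5-.5+230,(p[1]+.5)/4.5-.5+195)
B=lambda p:((p[0]-369+.5)/3-.5+360,(p[1]+.5)/3-.5+145)
W=lambda P,f,zw:np.array([world(z,*f(p),zw=zw)[:2] for p in P])
T=W([(146,45),(317,94),(228,383),(53,331)],A,.015)
print('T',T.mean(0),np.linalg.norm(T-np.roll(T,-1,0),axis=1))
hh=W([(218,108),(150,319)],A,.015); d=hh[0]-hh[1]; print('holes',hh.mean(0),np.linalg.norm(d),np.degrees(np.arctan2(d[1],d[0])))
d=T[0]+T[1]-T[2]-T[3];print('yawT',np.degrees(np.arctan2(d[1],d[0])))
J=W([(413,37),(561,38),(573,380),(416,381)],B,.03); print('J',J.round(4),np.linalg.norm(J-np.roll(J,-1,0),axis=1))
d=J[0]+J[1]-J[2]-J[3];print('yawJ',np.degrees(np.arctan2(d[1],d[0])))
P=W([(496,139),(499,286)],B,.045);d=P[0]-P[1];print('pins',P,P.mean(0),np.linalg.norm(d),np.degrees(np.arctan2(d[1],d[0])))
S=W([(481,107),(507,107),(512,315),(485,317)],B,.03);print('slot',S.mean(0))
# jig origin from bed corners: centre of bed at (5,3.5)
y=np.arctan2(d[1],d[0]);R=np.array([[np.cos(y),-np.sin(y)],[np.sin(y),np.cos(y)]]);print('slotmid from bed',J.mean(0)-R@[.005,.0035])
G=W([(750,127),(764,142),(610,338),(584,330)],B,.06);print('gate',G)
o=r.get_obs()
from scipy.spatial.transform import Rotation as Ro
print(Ro.from_rotvec(o['orientation']).as_matrix().round(3))
E
```

```text
T [0.53753009 0.21751364] [0.08935634 0.15045814 0.08933545 0.15021401]
holes [0.53694616 0.21853671] 0.11048339052010923 -17.04095249437532
yawT -16.75374831426581
J [[ 0.7278 -0.0158]
 [ 0.7262 -0.1276]
 [ 0.4664 -0.1229]
 [ 0.4666 -0.0098]] [0.11178303 0.25980353 0.11312765 0.26120366]
yawJ -1.1757386228180158
pins [[ 0.64253918 -0.07197533]
 [ 0.53286325 -0.06946697]] [ 0.58770121 -0.07072115] 0.10970461586447279 -1.3101637038574487
slot [ 0.59287782 -0.07291714]
slotmid from bed [ 0.59167281 -0.07237881]
gate [[ 0.64546215 -0.25284054]
 [ 0.63413174 -0.26208285]
 [ 0.49216594 -0.14269989]
 [ 0.49799276 -0.12476166]]
[[ 0.935  0.354 -0.001]
 [ 0.354 -0.935  0.001]
 [-0.    -0.002 -1.   ]]
```

Request:
servo_tool --turn '[[0,0,-1],[0,0,-2],[0,0,-3],[0,0,-4],[0,0,-5],[0,0,-6],[0,0,-7],[0,0,-7.5]]' --slide '[[1.2,1.7,0],[2.4,3.4,0],[3.6,5.1,0],[4.8,6.8,0],[6,8.5,0],[7.2,10.2,0],[8.4,11.9,0],[9.4,13.4,0]]' --hand '[1,1,1,1,1,1,1,1]'

```text
clock: 1.1
tcp_pos: [0.5219, -0.2269, 0.2311]
orientation: [-3.108, 0.459, 0.0]
contact_force: [0.0, -1.3, -0.3]
grip_width: 0.0855
gripper_force: 0.0
```

Request:
servo_tool --turn '[[0,0,0],[0,0,0],[0,0,0],[0,0,0],[0,0,0],[0,0,0],[0,0,0],[0,0,0]]' --slide '[[0.1,2,0],[0.2,4,0],[0.3,6,0],[0.4,8,0],[0.5,10,0],[0.6,12,0],[0.6,14,-0.5],[0.6,15,-1]]' --hand '[1,1,1,1,1,1,1,1]'

```text
clock: 2.1
tcp_pos: [0.5379, 0.225, 0.2008]
orientation: [-3.107, 0.451, 0.001]
contact_force: [-0.5, 0.2, -1.2]
grip_width: 0.0856
gripper_force: 0.0
```

```bash
python3 - <<'E'
from h import *
save('wrist','w1'); o=r.get_obs(); print(o['tcp_pos'],o['orientation'])
z=load('w1'); print(-z['R'].T@z['t'])
E
```

```text
[0.53625991 0.22798902 0.19863244] [-3.10776258  0.44583886  0.00574796]
[0.60584684 0.20537845 0.34291054]
```

View pics/w1.png

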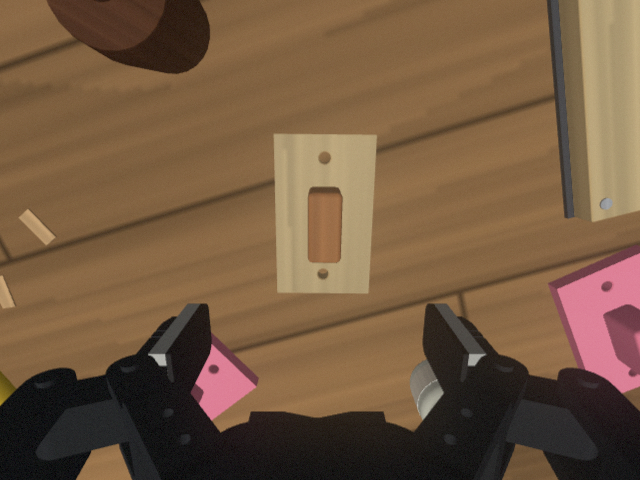

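The wrist view shows the template straight ahead, with holes at (324.5,158) and (323,273.5) and the grip top from (309,193) to (341,262).

```bash
python3 - <<'E'
from h import *
z=load('w1'); o=r.get_obs(); print(o['tcp_pos'],o['orientation'])
W=lambda P,zw:np.array([world(z,*p,zw=zw)[:2] for p in P])
h=W([(324.5,158),(323,273.5)],.015);d=h[0]-h[1];print('holes',h.mean(0),np.linalg.norm(d),np.degrees(np.arctan2(d[1],d[0])))
T=W([(274,134),(377,135),(368.5,293),(278,293)],.015);print(T.mean(0),np.linalg.norm(T-np.roll(T,-1,0),axis=1)); d=T[0]+T[1]-T[2]-T[3];print(np.degrees(np.arctan2(d[1],d[0])))
G=W([(309,193),(341,193),(341,262),(309,262)],.057);print('grip',G.mean(0),np.linalg.norm(G-np.roll(G,-1,0),axis=1))
from scipy.spatial.transform import Rotation as Ro
M=Ro.from_rotvec(o['orientation']).as_matrix();print('toolyaw',np.degrees(np.arctan2(M[1,0],M[0,0])),M[:,2])
E
```

```text
[0.53625991 0.22798902 0.19863244] [-3.10776258  0.44583886  0.00574796]
holes [0.53607005 0.21984896] 0.10914843253359498 -16.915062246424796
[0.53562415 0.21941202] [0.08961466 0.14913487 0.08923718 0.15003705]
-16.962853644140534
grip [0.53666689 0.21932713] [0.02537542 0.05785093 0.02681181 0.05785171]
toolyaw -16.327707871611178 [-0.00333938  0.00250733 -0.99999128]
```

Request:
servo_tool --turn '[[0,0,0],[0,0,0],[0,0,0],[0,0,0],[0,0,0],[0,0,0],[0,0,0],[0,0,0]]' --slide '[[-0.07,-0.07,-1],[-0.07,-0.07,-2],[-0.07,-0.07,-3],[-0.07,-0.07,-4],[-0.07,-0.07,-4.8],[-0.07,-0.07,-5.4],[-0.07,-0.07,-5.8],[-0.07,-0.07,-5.85]]' --hand '[1,1,1,1,1,1,1,1]'

```text
clock: 3.15
tcp_pos: [0.5366, 0.2184, 0.0252]
orientation: [3.107, -0.458, -0.001]
contact_force: [0.3, -0.3, -0.1]
grip_width: 0.0854
gripper_force: 0.0
```

Request:
servo_tool --turn '[[0,0,0],[0,0,0],[0,0,0],[0,0,0],[0,0,0],[0,0,0],[0,0,0],[0,0,0]]' --slide '[[0,0,0],[0,0,0],[0,0,0],[0,0,0],[0,0,0],[0,0,0],[0,0,0],[0,0,0]]' --hand '[0.5,0.2,0,0,0,0,0,0]' --squeeze 60

```text
clock: 4.15
tcp_pos: [0.5374, 0.2189, 0.0265]
orientation: [-3.107, 0.458, -0.002]
contact_force: [-0.4, -0.1, 5.5]
grip_width: 0.027
gripper_force: 61.3
```

Request:
servo_tool --turn '[[0,0,0],[0,0,0],[0,0,0],[0,0,1],[0,0,2],[0,0,3.1],[0,0,3.1],[0,0,3.1]]' --slide '[[0,0,0.5],[0,0,1.5],[0,0,2.8],[0.4,-1,4],[0.9,-2.2,4],[1.5,-3.4,4],[1.7,-4,4],[1.7,-4.3,4]]' --hand '[0,0,0,0,0,0,0,0]'

```text
clock: 5.15
tcp_pos: [0.5875, 0.0888, 0.1458]
orientation: [-3.141, 0.039, 0.001]
contact_force: [-0.3, 0.8, -2.6]
grip_width: 0.0272
gripper_force: 60.3
```

Request:
servo_tool --turn '[[0,0,0],[0,0,0],[0,0,0]]' --slide '[[0,0,0],[0,0,0],[0,0,0]]' --hand '[0,0,0]'

```text
clock: 5.52
tcp_pos: [0.5875, 0.0911, 0.1458]
orientation: [-3.141, 0.032, 0.0]
contact_force: [-0.3, 0.2, -1.2]
grip_width: 0.0271
gripper_force: 60.2
```

```bash
python3 - <<'E'
from h import *
save('wrist','w2'); o=r.get_obs(); print(o['tcp_pos'],o['orientation'],o['contact_force'],o['moment'])
im=load('w2')['im'][:,:,::-1]
cv2.imwrite('pics/w2c.png',cv2.resize(im[80:380,220:620],None,fx=2,fy=2,interpolation=cv2.INTER_CUBIC))
E
```

```text
[0.58755631 0.09074477 0.1458276 ] [-3.14109075e+00  3.25666212e-02  1.45356207e-04] [-0.0295101  -0.67974607 -1.29143539] [ 0.027669   -0.00142566  0.01720657]
```

View pics/w2c.png

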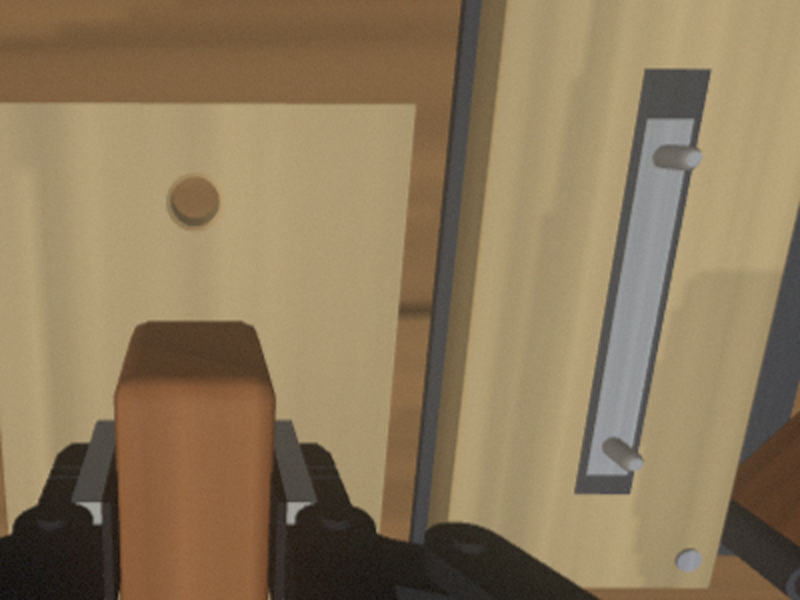

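The crop shows pin tips at about crop (694,157) and (634,459), the front hole at (194,200), and the template's front right corner at (415,104). The bar sits toward the robot end of its slot.

```bash
python3 - <<'E'
from h import *
z=load('w2'); o=r.get_obs()
C=lambda p:((p[0]+.5)/2-.5+220,(p[1]+.5)/2-.5+80)
W=lambda P,zw:np.array([world(z,*C(p),zw=zw)[:2] for p in P])
P=W([(694,157),(634,459)],.047);d=P[0]-P[1];print('pins',P,P.mean(0),np.linalg.norm(d),np.degrees(np.arctan2(d[1],d[0])))
b=W([(658,157),(610,447)],.028);d=b[0]-b[1];print('bases',b.mean(0),np.linalg.norm(d),np.degrees(np.arctan2(d[1],d[0])))
S=W([(680,69),(602,493)],.03);print('slot',S,S.mean(0))
print('depth tmpl',world(z,*C((300,200))),world(z,*C((60,250))),'bed',world(z,*C((560,200))))
zt=world(z,*C((300,200)))[2]
h=W([(194,200)],zt)[0];print('hole-tcp',h-o['tcp_pos'][:2])
e=W([(415,104),(382,535)],zt);d=e[0]-e[1];print('edge',e-o['tcp_pos'][:2],np.degrees(np.arctan2(d[1],d[0])))
f=W([(0,102),(415,104)],zt);d=f[0]-f[1];print('front',f-o['tcp_pos'][:2],np.degrees(np.arctan2(d[1],d[0]))-90)
E
```

```text
pins [[ 0.64297823 -0.07182401]
 [ 0.53502906 -0.06855514]] [ 0.58900364 -0.07018958] 0.10799864932050691 -1.7344808734584212
bases [ 0.58636576 -0.0714246 ] 0.11131834740190576 -0.583490776559771
slot [[ 0.67098976 -0.07354027]
 [ 0.51163083 -0.06925891]] [ 0.5913103  -0.07139959]
depth tmpl [0.64122622 0.0683427  0.13347543] [0.63163852 0.11989532 0.13401091] bed [ 0.62788762 -0.03874912  0.02938291]
hole-tcp [5.41172378e-02 6.99387894e-05]
edge [[ 0.07265428 -0.04550159]
 [-0.02747727 -0.04404693]] -0.8323019992553866
front [[ 0.07474073  0.03932436]
 [ 0.07265428 -0.04550159]] -1.409014853271401
```

Request:
servo_tool --turn '[[0,0,0],[0,0,0],[0,0,0],[0,0,0],[0,0,0],[0,0,0],[0,0,0],[0,0,0]]' --slide '[[0,-1,0],[0,-2.3,0],[0,-3.6,0],[0.05,-4.7,-0.4],[0.05,-5.3,-1],[0.05,-5.4,-1.6],[0.05,-5.4,-2.1],[0.05,-5.4,-2.1]]' --hand '[0,0,0,0,0,0,0,0]'

```text
clock: 6.58
tcp_pos: [0.5883, -0.0703, 0.0811]
orientation: [-3.14, 0.031, 0.005]
contact_force: [-0.1, 0.2, -2.3]
grip_width: 0.0274
gripper_force: 60.2
```

Request:
servo_tool --turn '[[0,0,0],[0,0,0],[0,0,0],[0,0,0],[0,0,0],[0,0,0]]' --slide '[[0,0,0],[0,0,-0.1],[0,0,-0.2],[0,0,-0.3],[0,0,-0.4],[0,0,-0.4]]' --hand '[0,0,0,0,0,0]'

```text
clock: 7.32
tcp_pos: [0.5891, -0.0725, 0.0705]
orientation: [3.141, -0.035, -0.001]
contact_force: [0.2, 0.1, -1.9]
grip_width: 0.027
gripper_force: 60.2
```

Request:
servo_tool --turn '[[0,0,0],[0,0,0],[0,0,0],[0,0,0],[0,0,0]]' --slide '[[0,0,-0.06],[0,0,-0.12],[0,0,-0.18],[0,0,-0.24],[0,0,-0.24]]' --hand '[0,0,0,0,0]'

```text
clock: 7.95
tcp_pos: [0.5892, -0.0724, 0.0634]
orientation: [3.141, -0.035, -0.001]
contact_force: [-0.4, -1.0, -3.1]
grip_width: 0.0273
gripper_force: 60.2
```

Request:
servo_tool --turn '[[0,0,0],[0,0,0],[0,0,0],[0,0,0],[0,0,0]]' --slide '[[0,0,-0.06],[0,0,-0.12],[0,0,-0.18],[0,0,-0.22],[0,0,-0.22]]' --hand '[0,0,0,0,0]'

```text
clock: 8.57
tcp_pos: [0.5893, -0.0724, 0.0569]
orientation: [3.141, -0.035, -0.0]
contact_force: [-0.6, 0.6, -3.0]
grip_width: 0.0274
gripper_force: 60.2
```

```bash
python3 - <<'E'
from h import *
o=r.get_obs(); print(o['tcp_pos'],o['contact_force'],o['moment'])
save('wrist','w3'); im=load('w3')['im'][:,:,::-1]
cv2.imwrite('pics/w3.png',im)
E
```

```text
[ 0.5892587  -0.07242339  0.05689197] [-0.6171609   0.5522934  -2.96895522] [-0.00121058 -0.03569015  0.01321679]
```

View pics/w3.png

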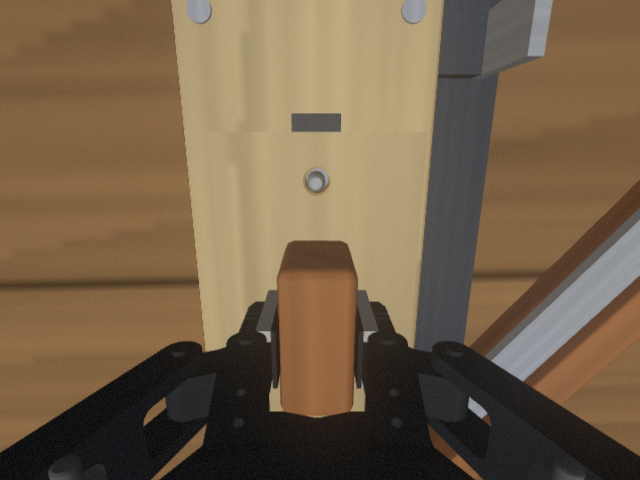

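The front pin shows inside the hole at (317,180), so the template is over the pins. I seat it gently.

Request:
servo_tool --turn '[[0,0,0],[0,0,0],[0,0,0]]' --slide '[[0,0,-0.03],[0,0,-0.06],[0,0,-0.06]]' --hand '[0,0,0]'

```text
clock: 9.0
tcp_pos: [0.5895, -0.0724, 0.0565]
orientation: [3.141, -0.035, 0.001]
contact_force: [-4.3, -0.0, 10.3]
grip_width: 0.027
gripper_force: 61.9
```

Request:
servo_tool --turn '[[0,0,0],[0,0,0],[0,0,0],[0,0,0]]' --slide '[[0,0,0.03],[0,0,0.03],[0,0,0.03],[0,0,0.03]]' --hand '[0.6,0.6,0.6,0.6]'

```text
clock: 9.5
tcp_pos: [0.5893, -0.0724, 0.056]
orientation: [-3.141, 0.035, 0.0]
contact_force: [-0.0, 0.2, 0.1]
grip_width: 0.0512
gripper_force: 0.0
```

Request:
servo_tool --turn '[[0,0,0],[0,0,0],[0,0,0],[0,0,0],[0,0,0],[0,0,0],[0,0,0],[0,0,0]]' --slide '[[0,0,0.3],[0,0,0.8],[0,0,1.5],[0,0,2.5],[0,0,3.5],[0,0,4.2],[0,0,4.5],[0,0,4.5]]' --hand '[0.6,0.6,0.6,0.6,0.6,0.6,0.6,0.6]'

```text
clock: 10.5
tcp_pos: [0.5896, -0.0724, 0.1919]
orientation: [3.141, -0.035, 0.002]
contact_force: [-0.0, -1.0, -0.2]
grip_width: 0.0511
gripper_force: 0.0
```

```bash
python3 - <<'E'
from h import *
o=r.get_obs(); print(o['clock'],o['tcp_pos'],o['contact_force'],o['moment'])
save('wrist','w4')
z=load('w4')
# plane fit of template top from depth over +-60x35mm area
v,u=np.mgrid[0:480:3,0:640:3]; v=v.ravel();u=u.ravel(); d=z['d'][v,u]
ray=np.stack([(u-z['cx'])/z['f'],(v-z['cy'])/z['f'],np.ones_like(u,float)],1)*d[:,None]
X=(ray-z['t'])@z['R']; 
m=(d>0)&(abs(X[:,0]-.588)<.068)&(abs(X[:,1]+.0708)<.038)&(abs(X[:,2]-.045)<.008)
A=np.c_[X[m,:2]-[.588,-.0708],np.ones(m.sum())]; print(m.sum(),np.linalg.lstsq(A,X[m,2],rcond=None)[0])
# bed
m=(d>0)&(X[:,0]>.67)&(X[:,0]<.72)&(X[:,1]<-.03)&(X[:,1]>-.11)&(abs(X[:,2]-.03)<.01); print('bed',m.sum(),np.median(X[m,2]) if m.any() else None)
E
```

```text
10.5 [ 0.58957411 -0.07243116  0.19187717] [-0.01593805 -1.02943386 -0.20964119] [-0.04611371  0.03276948 -0.00643375]
1261 [ 0.00073924 -0.00048762  0.0444535 ]
bed 773 0.02952311188506777
```

View pics/w4.png

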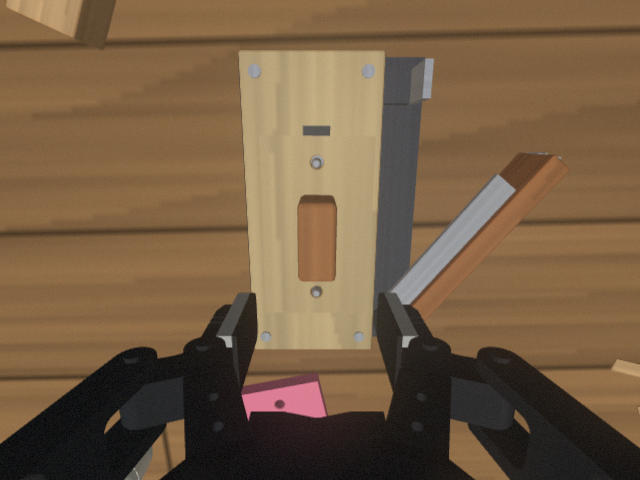

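The picture shows both pins in the template's holes at (316,162) and (316,291). The plane fit gives the template top 15 mm above the bed and level. The gate stands open with its free end at about (563,160). Next I work out the gate line and the pushing path.

```bash
cat > g.py <<'E'
from h import *
yaw=np.radians(-1.25); R=np.array([[np.cos(yaw),-np.sin(yaw)],[np.sin(yaw),np.cos(yaw)]])
sm=np.array([.5915,-.072]); H=sm+R@[-.1,-.064]
def tcp(a,s=.16,off=.020):
    t=yaw-a; u=np.array([np.cos(t),np.sin(t)]); n=np.array([np.sin(t),-np.cos(t)])
    return H+s*u+off*n, np.degrees(t)+90
E
python3 - <<'E'
from g import *
z=load('w4'); print('hinge',H)
# gate top face points from depth z in .056-.064, outside bed
v,u=np.mgrid[0:480:2,0:640:2]; v=v.ravel();u=u.ravel(); d=z['d'][v,u]
ray=np.stack([(u-z['cx'])/z['f'],(v-z['cy'])/z['f'],np.ones_like(u,float)],1)*d[:,None]
X=(ray-z['t'])@z['R']; m=(d>0)&(u>420)&(v<300)&(abs(X[:,2]-.0595)<.002)
P=X[m,:2].astype(np.float32); vx,vy,x0,y0=cv2.fitLine(P,cv2.DIST_HUBER,0,.01,.01).ravel()
a=np.arctan2(vy,vx); a=a if vx>0 else a-np.pi
print(m.sum(),'gate angle',yaw-a,'line dist hinge',(H-[x0,y0])@[-vy,vx],'end',((P-H)@[vx,vy]).max())
# strike top
m=(d>0)&(u>400)&(v<110)&(abs(X[:,2]-.055)<.003); print('strike',X[m].mean(0), 'expect',sm+R@[.111,-.0795])
print(r.get_obs()['joints'].round(3))
for off,al in((.05,.667),(.02,.667),(.02,.3),(.02,.11),(.02,.018),(.02,0)): print(al,tcp(al,.16,off))
E
```

```text
hinge [ 0.49012764 -0.13380328]
989 gate angle 0.6695368842394447 line dist hinge -0.002526021520504332 end 0.19375553010809893
strike [ 0.70082717 -0.1527241   0.05435048] expect [ 0.7007393  -0.15390253]
[ 0.224  0.4   -0.266  1.783  0.124  0.976 -1.685]
0.667 (array([ 0.58186624, -0.27410307]), np.float64(50.53371506477409))
0.667 (array([ 0.60093496, -0.25094311]), np.float64(50.53371506477409))
0.3 (array([ 0.63558782, -0.203383  ]), np.float64(71.5612661460753))
0.11 (array([ 0.6461109 , -0.17465941]), np.float64(82.44746425356095))
0.018 (array([ 0.64920471, -0.16015641]), np.float64(87.71867596876452))
0 (array([ 0.64965327, -0.1572889 ]), np.float64(88.75))
```

Request:
servo_tool --turn '[[0,0,1.3],[0,0,2.6],[0,0,3.9],[0,0,5.2],[0,0,6.5],[0,0,7.8],[0,0,9.1],[0,0,10.35]]' --slide '[[0,-0.8,0],[0,-1.8,0],[0,-2.8,0],[-0.1,-3.8,0],[-0.1,-4.8,0],[-0.2,-5.8,0],[-0.25,-6.5,-0.2],[-0.25,-6.7,-0.6]]' --hand '[0,0,0,0,0,0,0,0]'

```text
clock: 11.55
tcp_pos: [0.5809, -0.2756, 0.1718]
orientation: [-2.841, -1.341, 0.002]
contact_force: [-0.1, 0.2, -0.4]
grip_width: -0.0002
gripper_force: 0.0
```

Request:
servo_tool --turn '[[0,0,0],[0,0,0],[0,0,0],[0,0,0],[0,0,0],[0,0,0],[0,0,0]]' --slide '[[0,0,0],[0,0,-1],[0,0,-2],[0,0,-3.2],[0,0,-4.2],[0,0,-4.7],[0,0,-4.7]]' --hand '[0,0,0,0,0,0,0]'

```text
clock: 12.42
tcp_pos: [0.5814, -0.2727, 0.0314]
orientation: [-2.841, -1.339, 0.002]
contact_force: [0.4, -0.2, 0.4]
grip_width: 0.0
gripper_force: 0.0
```

```bash
python3 - <<'E'
from g import *
o=r.get_obs(); print(o['clock'],o['tcp_pos'],o['orientation'],o['joints'].round(2),o['grip_width'],o['contact_force'])
p0,y0=tcp(.667,.16,.05)
for off,al in((.02,.667),(.02,.5),(.02,.4),(.02,.3),(.02,.2),(.02,.15)):
    p,y=tcp(al,.16,off); print(al,((p-o['tcp_pos'][:2])/.03).round(2),round((y-y0)/5,2))
E
```

```text
12.425 [ 0.5814405  -0.27267066  0.03139312] [-2.84053141e+00 -1.33856896e+00  1.75712830e-03] [ 0.58  0.68 -0.34  1.75  0.31  0.76 -0.6 ] 1.155232091204059e-05 [ 0.433185   -0.18110676  0.44443776]
0.667 [0.65 0.72] 0.0
0.5 [1.25 1.39] 1.91
0.4 [1.55 1.84] 3.06
0.3 [1.8  2.31] 4.21
0.2 [2.01 2.81] 5.35
0.15 [2.1  3.06] 5.92
```

Request:
servo_tool --turn '[[0,0,0],[0,0,0],[0,0,0.6],[0,0,1.2],[0,0,1.9],[0,0,2.5],[0,0,3.1],[0,0,3.6]]' --slide '[[0.35,0.4,0],[0.65,0.7,0],[0.85,0.93,0],[1.05,1.17,0],[1.25,1.39,0],[1.4,1.61,0],[1.55,1.84,0],[1.67,2.05,0]]' --hand '[0,0,0,0,0,0,0,0]'

```text
clock: 13.42
tcp_pos: [0.6322, -0.2115, 0.0321]
orientation: [2.595, 1.771, 0.0]
contact_force: [0.5, 0.1, 0.6]
grip_width: 0.0002
gripper_force: 0.2
```

```bash
python3 - <<'E'
from g import *
o=r.get_obs(); print(o['clock'],o['tcp_pos'],o['orientation'],o['contact_force'])
for al in(.25,.2,.16,.13,.11,.05,.018,0):
    p,y=tcp(al); print(al,((p-[.58144,-.27267])/.03-[1.67,2.05]).round(2),round((y-50.53)/5-3.6,2))
E
```

```text
13.425 [ 0.63220826 -0.21148909  0.0321202 ] [2.59450329e+00 1.77145780e+00 1.45592817e-04] [0.50468541 0.07769392 0.55278513]
0.25 [0.24 0.5 ] 1.18
0.2 [0.34 0.76] 1.75
0.16 [0.41 0.96] 2.21
0.13 [0.46 1.11] 2.55
0.11 [0.49 1.22] 2.78
0.05 [0.56 1.53] 3.47
0.018 [0.59 1.7 ] 3.84
0 [0.6 1.8] 4.04
```

Request:
servo_tool --turn '[[0,0,0.4],[0,0,0.8],[0,0,1.2],[0,0,1.5],[0,0,1.8],[0,0,2.2],[0,0,2.55],[0,0,2.55]]' --slide '[[0.08,0.17,0],[0.16,0.34,0],[0.24,0.5,0],[0.29,0.63,0],[0.34,0.76,0],[0.41,0.96,0],[0.46,1.11,0],[0.46,1.11,0]]' --hand '[0,0,0,0,0,0,0,0]'

```text
clock: 14.42
tcp_pos: [0.646, -0.1778, 0.0321]
orientation: [-2.383, -2.047, -0.001]
contact_force: [-0.0, 0.4, 0.0]
grip_width: -0.0004
gripper_force: 0.0
```

```bash
python3 - <<'E'
from g import *
o=r.get_obs(); print(o['clock'],o['tcp_pos'],o['orientation'],o['contact_force'])
save('top','top1'); z=load('top1')
v,u=np.mgrid[100:300,380:520]; v=v.ravel();u=u.ravel(); d=z['d'][v,u]
ray=np.stack([(u-z['cx'])/z['f'],(v-z['cy'])/z['f'],np.ones_like(u,float)],1)*d[:,None]
X=(ray-z['t'])@z['R']; m=(d>0)&(abs(X[:,2]-.0595)<.003)&(X[:,1]<-.125)&(X[:,0]<.7)&(X[:,0]>.48)&(X[:,1]>-.2)
P=X[m,:2].astype(np.float32); vx,vy,x0,y0=cv2.fitLine(P,cv2.DIST_HUBER,0,.01,.01).ravel()
print(m.sum(),'angle',yaw-np.arctan(vy/vx),(H-[x0,y0])@[-vy,vx])
cv2.imwrite('pics/top1c.png',cv2.resize(z['im'][140:290,360:510,::-1],None,fx=4,fy=4,interpolation=cv2.INTER_CUBIC))
E
```

```text
14.425 [ 0.64597582 -0.17778348  0.03214844] [-2.38324469e+00 -2.04653628e+00 -9.18106432e-04] [-0.02153395  0.38037661  0.0456061 ]
715 angle 0.12623992126298897 -0.0006349297250768471
```

View pics/top1c.png

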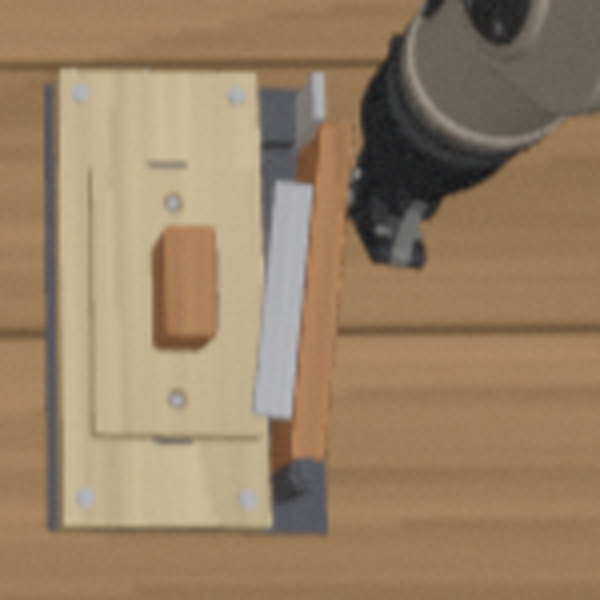

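The gate stands at about 0.126 rad with the fingers at its outer face, and the template is in place with both pins visible. Next I press slowly.

Request:
servo_tool --turn '[[0,0,0.1],[0,0,0.2],[0,0,0.3],[0,0,0.4],[0,0,0.5],[0,0,0.6],[0,0,0.7],[0,0,0.8]]' --slide '[[0.01,0.05,0],[0.02,0.1,0],[0.03,0.14,0],[0.04,0.19,0],[0.05,0.23,0],[0.06,0.28,0],[0.07,0.33,0],[0.09,0.37,0]]' --hand '[0,0,0,0,0,0,0,0]'

```text
clock: 15.48
tcp_pos: [0.6477, -0.171, 0.0322]
orientation: [2.313, 2.123, -0.005]
contact_force: [-2.5, -7.4, 2.6]
grip_width: 0.0002
gripper_force: 3.7
```

Request:
servo_tool --turn '[[0,0,0.1],[0,0,0.1],[0,0,0.2],[0,0,0.2],[0,0,0.3],[0,0,0.3]]' --slide '[[0,0.03,0],[0,0.06,0],[0,0.09,0],[0,0.12,0],[0,0.14,0],[0,0.14,0]]' --hand '[0,0,0,0,0,0]'

```text
clock: 16.23
tcp_pos: [0.6485, -0.1676, 0.0322]
orientation: [2.284, 2.152, -0.004]
contact_force: [1.1, -9.0, -0.4]
grip_width: -0.0003
gripper_force: 4.3
```

Request:
servo_tool --turn '[[0,0,0.1],[0,0,0.1],[0,0,0.2],[0,0,0.2],[0,0,0.3],[0,0,0.3]]' --slide '[[0,0.03,0],[0,0.06,0],[0,0.09,0],[0,0.12,0],[0,0.14,0],[0,0.14,0]]' --hand '[0,0,0,0,0,0]'

```text
clock: 16.98
tcp_pos: [0.6483, -0.1578, 0.0321]
orientation: [-2.253, -2.187, -0.001]
contact_force: [-0.7, -0.2, -0.3]
grip_width: -0.0002
gripper_force: 0.0
```

Request:
servo_tool --turn '[[0,0,0],[0,0,0],[0,0,0]]' --slide '[[0,0.03,0],[0,0.06,0],[0,0.08,0]]' --hand '[0,0,0]'

```text
clock: 17.35
tcp_pos: [0.6483, -0.1573, 0.032]
orientation: [2.256, 2.186, -0.001]
contact_force: [-0.4, -2.2, -0.8]
grip_width: 0.0004
gripper_force: 1.4
```

Request:
servo_tool --turn '[[0,0,0],[0,0,0],[0,0,0],[0,0,0],[0,0,0],[0,0,0],[0,0,0],[0,0,0]]' --slide '[[0,-0.2,0],[0,-0.6,0],[0,-1.2,0],[0,-2,0],[0,-2.5,0.8],[0,-2.8,2],[0,-3.2,3.5],[0,-3.5,4.5]]' --hand '[0,0,0,0,0,0,0,0]'

```text
clock: 18.35
tcp_pos: [0.6487, -0.2642, 0.1695]
orientation: [2.256, 2.183, 0.001]
contact_force: [0.5, -0.0, -0.9]
grip_width: 0.0
gripper_force: 0.0
```

Request:
servo_tool --turn '[[0,0,0],[0,0,0],[0,0,0],[0,0,0],[0,0,0],[0,0,0]]' --slide '[[0,-1,0.3],[0,-2.5,0.5],[0,-4,1],[0,-4.5,1],[0,-4.5,1],[0,-4.5,1]]' --hand '[0,0,0,0,0,0]'

```text
clock: 19.1
tcp_pos: [0.6487, -0.3944, 0.1965]
orientation: [-2.252, -2.188, -0.001]
contact_force: [-0.7, 0.5, 0.4]
grip_width: 0.0
gripper_force: 0.0
```

```bash
python3 - <<'E'
from g import *
o=r.get_obs(); print(o['clock'],o['tcp_pos'],o['contact_force'])
save('top','top2'); z=load('top2')
v,u=np.mgrid[100:300,360:520]; v=v.ravel();u=u.ravel(); d=z['d'][v,u]
ray=np.stack([(u-z['cx'])/z['f'],(v-z['cy'])/z['f'],np.ones_like(u,float)],1)*d[:,None]
X=(ray-z['t'])@z['R']; m=(d>0)&(abs(X[:,2]-.0595)<.003)&(X[:,1]<-.125)&(X[:,0]<.685)&(X[:,0]>.48)&(X[:,1]>-.2)
P=X[m,:2].astype(np.float32); vx,vy,x0,y0=cv2.fitLine(P,cv2.DIST_HUBER,0,.01,.01).ravel()
print(m.sum(),'angle',yaw-np.arctan(vy/vx))
m=(d>0)&(abs(X[:,0]-.588)<.068)&(abs(X[:,1]+.066)<.034)&(abs(X[:,2]-.045)<.006)
A=np.c_[X[m,:2]-[.588,-.0708],np.ones(m.sum())]; print(m.sum(),np.linalg.lstsq(A,X[m,2],rcond=None)[0])
cv2.imwrite('pics/top2c.png',cv2.resize(z['im'][140:290,360:510,::-1],None,fx=4,fy=4,interpolation=cv2.INTER_CUBIC))
E
```

```text
19.1 [ 0.64867316 -0.39439184  0.19648702] [-0.67475458  0.52800942  0.37525284]
679 angle 0.0009008490653132674
1405 [0.00110098 0.00089023 0.04528141]
```

View pics/top2c.png

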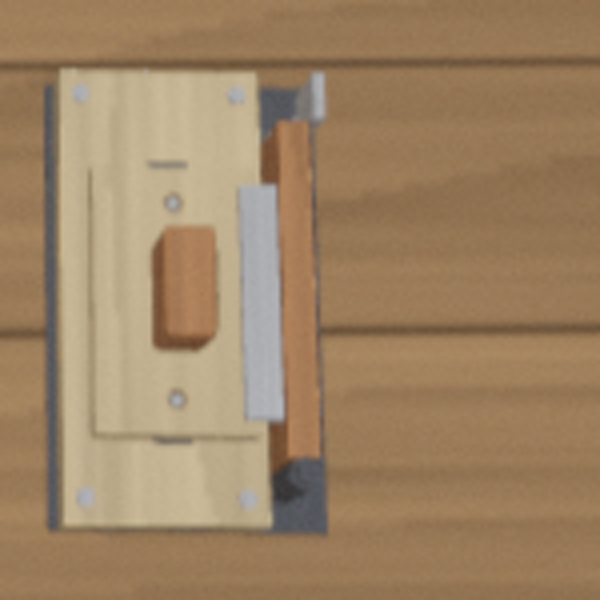

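The picture shows the gate shut at about 0.001 rad, with its lip over the template's edge. The template is flush with both pins in their holes, and the arm is clear. The push force fell off at the snap, so I hand in.

```bash
python3 -c "
from bench import r
print(r.hand_in())"
```

```text
the job is handed in; nothing more can be done
None
```

I handed the job in at about 19 s: the template sits flush over both pins, and the gate is shut at about 0.001 rad. I judged it latched from the push force falling off at the snap, because the tongue itself was not visible; the hand-in returned no verdict.

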